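# Leak-check a capped charge pipe with a press-on gauge

## Task

Check the pressure in the pipe with the orange plugs: take the red gauge by its head, press its bell squarely down over that pipe's valve until the white rod is pushed well out of the barrel, and hold it there for a second to read it. Then stand the gauge back upright on its round yellow-rimmed mat and let go. Do not press the valve of the pipe with the blue plugs.

Things in the scene. Friction and masses are not known exactly. Their poses are not given: they have to be found in the camera images.
- gauge_grip (a point): Press-on gauge, loose, 0.27 kg, 90 mm tall, upright on its bell on the mat. Point: centre of its red head, a block 34 (its x) by 26 (its y) by 50 mm high, gripped across the y faces; z up. The head's top is 25 mm above, the bell's roof 25 mm below, the bell's rim 65 mm below this point. A steel barrel, 18 mm thick, runs along +x from the head, 7 mm above this point, to 76 mm from the axis
- gauge_mouth (a point): Centre of the gauge's open mouth, at the rim of its dark bell: outside diameter 52 mm, inside 42 mm, 40 mm high; z up. Inside, 14 mm above the rim, is a sprung rubber pad of 38 mm diameter that travels up to 10 mm (1 N to start it, then 1 N per mm) and drives the rod
- gauge_rod (a joint): How far the gauge's white rod is pushed out of the barrel's end, m: 0 at rest (tip 84 mm from the gauge's axis); 3.5 times the pad's travel; about 0.022 on the orange pipe's valve. It springs back to 0 when the gauge is lifted off
- orange_valve (a point): Pipe with orange plugs: fixed, bent aluminium, 64 mm thick, about 200 mm long, lying flat, a valve upright on its middle. Point: tip of the valve's sprung core (10 mm across), 110 mm above the table; z up. Below it: 16 mm down the top of a brass stem (16 mm across), 30 mm down the top of a flat boss (56 mm across)
- orange_core (a joint): How far that core is pressed down, m, 0 to 0.015; pressure pushes it up with about 7 N. With the bell over the core, the pad meets the tip when the bell's rim is 14 mm below the unpressed tip, the reading is full from 20 mm below on (7 N), and at 30 mm below (8 N) the rim seats hard on the boss
- blue_valve (a point): The same point on the like pipe with blue plugs and a blue core, a bystander whose valve is to be left alone
- blue_core (a joint): How far the valve core of the blue-plugged pipe is pressed down, m: 0 is untouched
- mat: Fixed round mat, black with a yellow rim, 120 mm across and 4 mm thick, on which the gauge stands; origin at the centre of its underside on the table

How it is judged:
By the outcome, as a careful person would: the job done as asked, in the order asked, and still so for the second after the job is handed in, with the robot touching nothing.
It also fails if it takes over 51 s, if anything falls off the work surface, if the arm or the gripper's body presses on something with over 40 N, if the wrist force passes 120 N, or if a joint passes its speed limit or range.

## Robot

A 6-joint arm with a two-finger parallel gripper is mounted at the origin on the work surface. World frame = base frame: x ahead of the robot, y to its left, z up, the work surface at z = 0. Lengths are in mm, angles in rad, forces in N, time in s.
With the tool pointing down it reaches from about 300 to 850 mm from the base axis. Payload 4.2 kg.
Tool frame: the origin (TCP) lies midway between the tips of the shut fingers; the grasp point (between the pads) lies 19 mm behind it; z points along the fingers, y is the line along which they close (so a half turn about z gives the same grasp; the last joint's range is limited). The gripper opens to 91 mm and grips with 3 to 60 N. Pads are 32 mm wide; open, the fingers measure 118 mm over their backs; the gripper's body (76 mm by 178 mm) begins 60 mm behind the grasp point.
Start: joints at [1.202, 0.32, 1.565, -0, 1.257, -0.02], TCP at [196.521, 540.391, 213.976] pointing down, gripper open.
Joint ranges: [-3.11, 3.11], [-0.84, 2.01], [0.21, 2.61], [-1.34, 4.49], [0.05, 2.63], [-2.56, 2.56]. Speed limits (rad/s): [2.57, 2.57, 3.14, 3.14, 3.14, 3.14].

## Interface

Orientations are given as a 3x3 rotation matrix whose columns are the frame's x, y, z axes.
In Python, from bench import manip gives the robot as it stands.
- The arm moves only by the tool move_arm, never from a script. Its argument "targets" is a list that holds one entry, the list of rows, each a list of 7 numbers: the opening, from 0 (shut) to 1 (fully open), then the shift along the world's x, y, z in mm, then the turn, a rotation vector about the world's x, y, z in rad. In form: [[[gripper, dx, dy, dz, wx, wy, wz], ...]]. A call has 1 to 8 rows; each row shifts and turns the commanded pose from where the row before left it; what a row does not reach is not made up. A row lasts 1/10 s, in which the tool goes at most 50 mm and 8.59 degrees, less where a joint would pass 70% of its speed; a pose out of reach is approached as far as the arm can. A call is refused whole if a number of a shift passes 50 or a number of a turn 0.15, either way. A call with a gripper value outside its range is refused whole. The fingers move at their own pace and stop on an object; the grip force is fixed at half the most. Time passes only in rows, so rows that do not move let the fingers close. It gives the time, the measured TCP pose, the force, the opening and the grip force at its end, in the units of the state.
- manip.read_state(): the state, without advancing time (a new reading comes with each control period).
- manip.read_camera(name): name is "scene" or "top" or "wrist"; returns (picture, depth): 400x640x3 uint8, red, green, blue; 400x640 float32, mm along the optical axis (not along the pixel's ray), 0 where there is no reading.
- manip.calibration(name): a dict with "fx", "fy", "cx", "cy" (pixels), "xyz" and "rotation" of the camera in the world; the wrist camera has in their place "hand_eye" (4x4, takes a point from camera to tool coordinates, whose origin is the TCP and whose axes are the flange's). Camera axes: x right, y down, z forward; pixel columns grow to the right and rows downward; lengths in mm; the calibration is good to about 2 mm. A picture is of the moment at which its call begins: read the wrist's pose just before it. calibration takes no time and is no camera call.
- manip.finish_job(): hands the job in; it is judged then, once.
Trained networks look in the newest picture that a camera, given by its name, has taken for a name from the list of things; names that differ only in an ending like _2 or _b are one class to them, and where a whole thing is asked for, a point or a joint stands for the part that bears it (a point fixed in the world has none). Each returns a list of dicts, best first, with "conf" (0 to 1); they miss things now and then, are a little off and sometimes report something else, mostly with a low value. They report only what shows in the picture. A call takes as long as a camera call.
- manip.recognise(camera, target): "extent" ([left, top, width, height] in pixels, round what is visible of it).
- manip.pinpoint(camera, target): "xy" ([column, row] in pixels: a listed point, or the origin of a listed thing).
The state is a dict: "clock": time; "qpos": joint angles; "qd": joint speeds; "joint_efforts": joint torques, N m; "tool_pos": TCP position; "tool_rot": TCP orientation; "ft_force": force on the tool from outside, world axes, zero at the start; "moment": the same for the moment, N m; "grip_width": finger opening in mm; "finger_force": force on a finger pad.
Only numpy, scipy, OpenCV 4.12 (cv2) and the standard library are available. Lean on these libraries where they do the work, as an engineer would, in place of code of your own. Each camera call takes 0.05 s, during which the arm holds its last target. There are 200 camera calls.

## Working session

There is one attempt and no reset: what is moved stays moved. The work goes in short steps, Python scripts to look and compute and a tool call to move; the robot and the scene stay as the last step left them, time stands still between calls to the robot, and variables do not carry over. Pictures are saved under pics/ and viewed, at most 10 in all, crops included, and the job is handed in when it is done.

Besides the shell and the picture viewer there is one more tool, called after "Emit:" as name(argument=value, ...), one argument or row to a line, values as JSON. move_arm: Moves the arm, as the interface text tells. Its arguments: {"type":"object","properties":{"targets":{"type":"array","items":{"type":"array","items":{"type":"array","items":{"type":"number"}}}}},"required":["targets"]}

```bash
mkdir -p pics
cat > h.py <<'E'
import numpy as np,cv2
from bench import manip
def cam(n):
    c=manip.calibration(n)
    if 'hand_eye' in c:
        s=manip.read_state();H=np.array(c['hand_eye']);R=np.array(s['tool_rot']);t=np.array(s['tool_pos'])
        return c,R@H[:3,:3],R@H[:3,3]+t
    return c,np.array(c['rotation']),np.array(c['xyz'])
def ray(C,xy):
    c,R,t=C
    return R@np.array([(xy[0]-c['cx'])/c['fx'],(xy[1]-c['cy'])/c['fy'],1.]),t
def atz(C,xy,z):
    d,t=ray(C,xy);return t+d*(z-t[2])/d[2]
def atd(C,xy,D):
    d,t=ray(C,xy);return t+d*D[int(round(xy[1])),int(round(xy[0]))]
def look(n,f):
    C=cam(n);p,D=manip.read_camera(n);cv2.imwrite('pics/'+f,p[:,:,::-1]);return C,p,D
E
python3 - <<'E'
from h import *
for n in('top','scene'):
    C,p,D=look(n,n+'1.png')
    for t,z in(('gauge_grip',69),('gauge_mouth',4),('orange_valve',110),('blue_valve',110),('mat',0)):
        for r in manip.pinpoint(n,t)[:2]: print(n,t,round(r['conf'],2),np.round(r['xy']),atz(C,r['xy'],z).round(),atd(C,r['xy'],D).round())
print(manip.read_state()['clock'],manip.read_state()['tool_rot'])
E
```

```text
top gauge_grip 0.62 [196. 237.] [442. 302.  69.] [442. 293.  95.]
top gauge_mouth 0.84 [206. 234.] [449. 302.   4.] [449. 289.  46.]
top orange_valve 0.67 [470. 217.] [ 470. -286.  110.] [ 470. -291.   96.]
top blue_valve 0.76 [304. 135.] [654.  58. 110.] [654.  58. 110.]
top mat 0.75 [210. 242.] [430. 292.   0.] [431. 280.  42.]
scene gauge_grip 0.67 [455. 247.] [440. 302.  69.] [453. 304.  94.]
scene gauge_mouth 0.72 [448. 260.] [445. 302.   4.] [483. 308.  83.]
scene orange_valve 0.92 [257. 102.] [ 447. -290.  110.] [ 389. -365.    1.]
scene blue_valve 0.93 [310. 241.] [649.  62. 110.] [639.  52.  78.]
scene mat 0.95 [442. 252.] [434. 281.   0.] [456. 285.  45.]
0.6 [[-9.39772702e-01  3.41800040e-01  3.32639024e-05]
 [ 3.41800041e-01  9.39772699e-01  8.03441074e-05]
 [-3.79888826e-06  8.68748021e-05 -9.99999996e-01]]
```

View pics/top1.png

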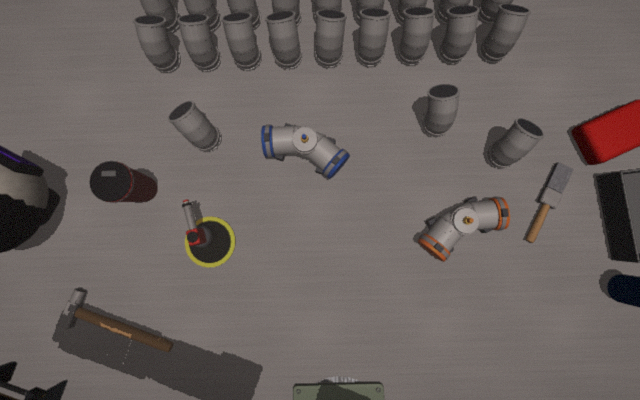

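View pics/scene1.png

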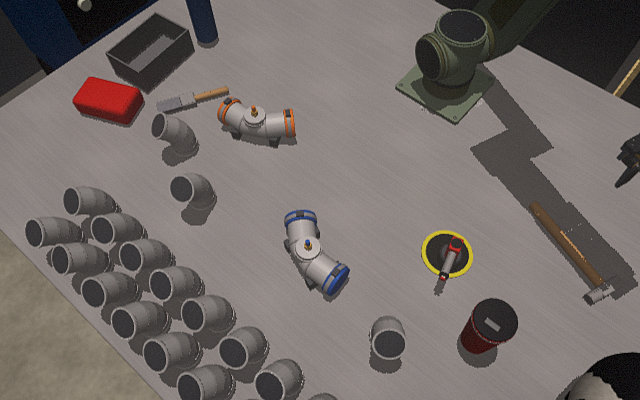

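The top picture shows the gauge's red head at (195,236) with its barrel pointing to (186,203), about 17° from +x towards +y. The orange-plugged pipe's valve is at (468,218) and the blue one's at (304,137). The scene picture agrees, with the orange valve at (255,110). I'll move above the gauge first.

Emit:
move_arm(
  targets=[
    [[1, 30, -30, 2, 0, 0, 0.08], [1, 30, -30, 2, 0, 0, 0.08], [1, 30, -30, 2, 0, 0, 0.08], [1, 30, -30, 2, 0, 0, 0.08], [1, 30, -30, 2, 0, 0, 0.08], [1, 30, -30, 2, 0, 0, 0.08], [1, 30, -30, 2, 0, 0, 0.08], [1, 30, -28, 2, 0, 0, 0.08]],
  ],
)

```text
clock: 1.4
tool_pos: [437.5, 300.9, 230.3]
tool_rot: [[-0.957, -0.29, 0.0], [-0.29, 0.957, 0.0], [-0.0, 0.0, -1.0]]
ft_force: [0.1, 0.1, -0.1]
grip_width: 91.4
finger_force: 0.0
```

Run:
```python
from h import *
n='wrist'
C,p,D=look(n,'w1.png')
for t,z in(('gauge_grip',69),('gauge_mouth',4),('mat',0)):
    for r in manip.pinpoint(n,t)[:2]: print(n,t,round(r['conf'],2),np.round(r['xy']),atz(C,r['xy'],z).round(1),atd(C,r['xy'],D).round(1))
hsv=cv2.cvtColor(p,cv2.COLOR_RGB2HSV)
yy,xx=np.mgrid[:400,:640]
P=np.stack([atz(C,(0,0),0)*0 for _ in range(1)])
c,R,t=C
d=np.stack([(xx-c['cx'])/c['fx'],(yy-c['cy'])/c['fy'],np.ones_like(xx)],-1)@R.T
W=t+d*D[...,None]
red=((hsv[...,0]<8)|(hsv[...,0]>172))&(hsv[...,1]>120)&(hsv[...,2]>40)&(W[...,2]>88)&(W[...,2]<100)
pts=W[red];print('redtop',len(pts))
if len(pts)>20:print(pts.mean(0).round(1),cv2.minAreaRect(pts[:,:2].astype(np.float32)))
ye=(hsv[...,0]>22)&(hsv[...,0]<36)&(hsv[...,1]>120)&(W[...,2]<15)
q=W[ye][:,:2]
if len(q)>50:
    A=np.c_[2*q,np.ones(len(q))];s=np.linalg.lstsq(A,(q**2).sum(1),rcond=None)[0];print('mat',len(q),s[:2],np.sqrt(s[2]+s[0]**2+s[1]**2),W[ye][:,2].mean())
s=manip.read_state();print(s['clock'],s['tool_pos'],s['qpos'],np.degrees(np.arctan2(-s['tool_rot'][0][1],s['tool_rot'][1][1])))
```

```text
wrist gauge_grip 0.7 [324. 197.] [440.9 304.4  69. ] [434.5 302.2  96.4]
wrist gauge_mouth 0.93 [325. 187.] [442.2 307.2   4. ] [426.5 301.4  83.6]
wrist mat 0.91 [318. 178.] [432.2 293.3   0. ] [424.7 291.6  44. ]
redtop 397
[470.6 335.3  93.5] ((493.2489013671875, 359.97918701171875), (189.58639526367188, 40.04454040527344), 46.57039260864258)
mat 571 [430.13597708 292.89165679] 54.55757745739633 4.152641761192683
1.6 [436.77716314 301.98029978 229.91941986] [ 5.82786913e-01  2.40321842e-01  1.63612040e+00  7.85459033e-04
  1.26536706e+00 -1.27665075e+00] 16.524385025197134
```

View pics/w1.png

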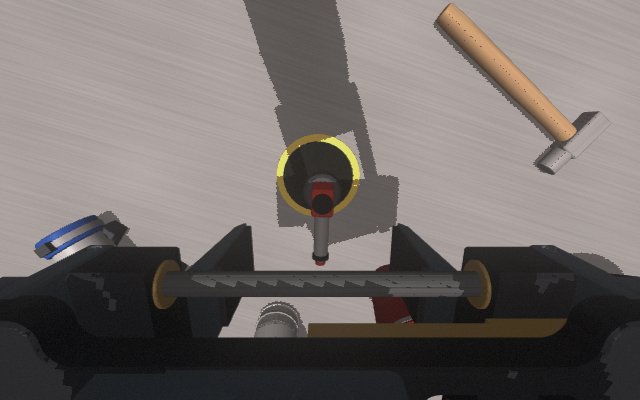

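The wrist picture shows the red head at about (323,200). The barrel runs straight down the image to (320,262), so the tool's yaw of 16.5° matches. The mat's ring is centred at (318,178).

Run:
```python
from h import *
C,p,D=look('wrist','w2.png');c,R,t=C
yy,xx=np.mgrid[:400,:640]
W=t+(np.stack([(xx-c['cx'])/c['fx'],(yy-c['cy'])/c['fy'],np.ones_like(xx)],-1)@R.T)*D[...,None]
m=np.zeros((400,640),bool);m[175:270,295:350]=1
a=np.radians(16.5)
for lo,hi in((90,98),(75,89)):
    k=m&(W[...,2]>lo)&(W[...,2]<hi);q=W[k]-[441,304,0]
    u=q[:,0]*np.cos(a)+q[:,1]*np.sin(a);v=-q[:,0]*np.sin(a)+q[:,1]*np.cos(a)
    print(lo,k.sum(),np.percentile(u,[1,50,99]).round(1),np.percentile(v,[1,50,99]).round(1))
    if lo==75:
        b=(u>22);print('slope',np.polyfit(u[b],v[b],1))
```

```text
90 627 [-14.8   0.   17.9] [-14.   -1.3  11.2]
75 730 [-15.2  49.   84. ] [-12.7  -2.6   7.6]
slope [-0.02447916 -1.52066811]
```

Emit:
move_arm(
  targets=[
    [[1, 6, 1, -20, 0, 0, -0.02], [1, 0, 0, -40, 0, 0, 0], [1, 0, 0, -40, 0, 0, 0], [1, 0, 0, -40, 0, 0, 0], [1, 0, 0, -25, 0, 0, 0], [1, 0, 0, -14, 0, 0, 0], [1, 0, 0, 0, 0, 0, 0], [0, 0, 0, 0, 0, 0, 0]],
  ],
)

```text
clock: 2.45
tool_pos: [442.0, 304.5, 51.4]
tool_rot: [[-0.963, -0.269, 0.0], [-0.269, 0.963, 0.0], [-0.0, 0.0, -1.0]]
ft_force: [-0.1, 0.5, -0.4]
grip_width: 86.0
finger_force: 0.0
```

Emit:
move_arm(
  targets=[
    [[0, 0, 0, 0, 0, 0, 0], [0, 0, 0, 0, 0, 0, 0], [0, 0, 0, 0, 0, 0, 0], [0, 0, 0, 0, 0, 0, 0], [0, 0, 0, 0, 0, 0, 0], [0, 0, 0, 0, 0, 0, 0]],
  ],
)

```text
clock: 3.05
tool_pos: [442.6, 303.3, 51.1]
tool_rot: [[-0.964, -0.268, 0.0], [-0.268, 0.964, 0.0], [-0.0, 0.0, -1.0]]
ft_force: [-0.9, -0.2, -0.5]
grip_width: 37.9
finger_force: 0.0
```

Emit:
move_arm(
  targets=[
    [[0, 0, 0, 0, 0, 0, 0], [0, 0, 0, 0, 0, 0, 0], [0, 0, 0, 0, 0, 0, 0], [0, 0, 0, 0, 0, 0, 0], [0, 0, 0, 10, 0, 0, 0], [0, 0, 0, 30, 0, 0, 0], [0, 0, 0, 50, 0, 0, 0], [0, 0, 0, 50, 0, 0, 0]],
  ],
)

```text
clock: 3.85
tool_pos: [441.7, 302.9, 192.3]
tool_rot: [[-0.963, -0.268, -0.002], [-0.268, 0.963, -0.001], [0.002, -0.0, -1.0]]
ft_force: [0.9, -0.0, -2.5]
grip_width: 26.3
finger_force: 30.0
```

Run:
```python
from h import *
for n in ('top','scene'):
    C,p,D=look(n,n+'2.png')
    for r in manip.pinpoint(n,'orange_valve')[:2]: print(n,round(r['conf'],2),np.round(r['xy'],1),atz(C,r['xy'],110).round(1))
    c,R,t=C
    yy,xx=np.mgrid[:400,:640]
    W=t+(np.stack([(xx-c['cx'])/c['fx'],(yy-c['cy'])/c['fy'],np.ones_like(xx)],-1)@R.T)*D[...,None]
    k=(W[...,2]>85)&(W[...,2]<116)&(np.hypot(W[...,0]-465,W[...,1]+287)<45)
    q=W[k];print(len(q),q.mean(0).round(1),q.min(0).round(1),q.max(0).round(1))
    k=(W[...,2]>74)&(W[...,2]<85)&(np.hypot(W[...,0]-465,W[...,1]+287)<50)
    q=W[k];print('boss',len(q),q.mean(0).round(1),q.min(0).round(1),q.max(0).round(1))
s=manip.read_state();print(s['clock'],s['tool_pos'],s['grip_width'],s['finger_force'],s['qpos'])
```

```text
top 0.81 [473.6 221.7] [ 459.7 -292.5  110. ]
68 [ 464.1 -284.5   98.8] [ 444.9 -292.    85.4] [ 483.3 -277.6  113.9]
boss 512 [ 462.9 -285.    80.6] [ 428.2 -333.3   74. ] [ 492.7 -244.6   84.8]
scene 0.89 [253.  105.8] [ 461.6 -289.5  110. ]
52 [ 466.  -285.3   97.4] [ 457.2 -293.8   85.3] [ 472.6 -277.6  113. ]
boss 282 [ 466.7 -284.3   79.2] [ 436.1 -336.5   74.1] [ 496.3 -250.2   84.9]
4.05 [442.59634133 303.51234928 192.19636286] 26.192855283394714 29.99385416507721 [ 5.79570900e-01  2.73508841e-01  1.68834728e+00  1.72843692e-04
  1.17742157e+00 -1.26253375e+00]
```

Emit:
move_arm(
  targets=[
    [[0, 5, -30, 6, 0, 0, -0.06], [0, 5, -40, 6, 0, 0, -0.06], [0, 5, -40, 6, 0, 0, -0.06], [0, 5, -40, 6, 0, 0, -0.06], [0, 5, -40, 0, 0, 0, -0.06], [0, 5, -40, 0, 0, 0, -0.06], [0, 5, -40, 0, 0, 0, -0.06], [0, 5, -40, 0, 0, 0, -0.06]],
  ],
)

```text
clock: 4.85
tool_pos: [480.8, -8.1, 212.7]
tool_rot: [[-0.978, 0.21, -0.005], [0.21, 0.978, 0.0], [0.005, -0.001, -1.0]]
ft_force: [0.5, -0.3, -2.2]
grip_width: 25.7
finger_force: 30.0
```

Emit:
move_arm(
  targets=[
    [[0, 5, -40, 0, 0, 0, -0.06], [0, 5, -40, 0, 0, 0, -0.06], [0, 5, -45, 0, 0, 0, -0.06], [0, 5, -45, 0, 0, 0, -0.06], [0, 5, -45, 0, 0, 0, -0.06], [0, 5, -45, 0, 0, 0, -0.06], [0, 5, -40, 0, 0, 0, -0.06], [0, 5, -30, 0, 0, 0, -0.06]],
  ],
)

```text
clock: 5.65
tool_pos: [521.1, -338.5, 211.8]
tool_rot: [[-0.769, 0.639, -0.005], [0.639, 0.769, 0.003], [0.005, -0.001, -1.0]]
ft_force: [0.1, 0.0, -1.8]
grip_width: 25.6
finger_force: 30.0
```

```bash
cat > v.py <<'E'
from h import *
import sys
manip.read_camera('top')
C,p,D=look('wrist',sys.argv[1]);c,R,t=C
for r in manip.pinpoint('wrist','orange_valve')[:2]: print(round(r['conf'],2),np.round(r['xy'],1),atz(C,r['xy'],110).round(1))
yy,xx=np.mgrid[:400,:640]
W=t+(np.stack([(xx-c['cx'])/c['fx'],(yy-c['cy'])/c['fy'],np.ones_like(xx)],-1)@R.T)*D[...,None]
for lo,hi in((76,84),(88,97),(100,115)):
    k=(W[...,2]>lo)&(W[...,2]<hi)&(np.hypot(W[...,0]-464,W[...,1]+285)<40)
    q=W[k];print(lo,len(q),*( (q.mean(0).round(1),q.min(0).round(1),q.max(0).round(1)) if len(q) else ()))
    if len(q)>3: print(cv2.minEnclosingCircle(q[:,:2].astype(np.float32)))
s=manip.read_state();print(s['clock'],s['tool_pos'],s['grip_width'],s['finger_force'],s['qpos'],s['tool_rot'])
E
python3 v.py w3.png
```

```text
0.67 [328.1 118.9] [ 460.6 -284.5  110. ]
76 2079 [ 463.1 -286.3   80. ] [ 435.7 -314.2   76.5] [ 491.3 -259.1   82.3]
((463.59796142578125, -286.6982116699219), 27.918235778808594)
88 155 [ 463.4 -286.9   93.1] [ 455.  -294.9   88.7] [ 471.8 -278.2   95.4]
((463.49517822265625, -286.60577392578125), 8.533157348632812)
100 83 [ 463.5 -286.6  110.1] [ 458.8 -291.4  103.4] [ 468.  -282.3  112.2]
((463.4010009765625, -286.7296447753906), 4.692196369171143)
5.8 [ 521.22986137 -337.49685622  211.67058572] 25.995371773713398 29.994086623191833 [-5.93241474e-01  3.96958171e-01  1.45205312e+00  1.99904502e-04
  1.29852774e+00 -1.47296938e+00] [[-7.70516538e-01  6.37401762e-01 -4.82266373e-03]
 [ 6.37392359e-01  7.70531532e-01  3.48395106e-03]
 [ 5.93669102e-03 -3.89487101e-04 -9.99982302e-01]]
```

View pics/w3.png

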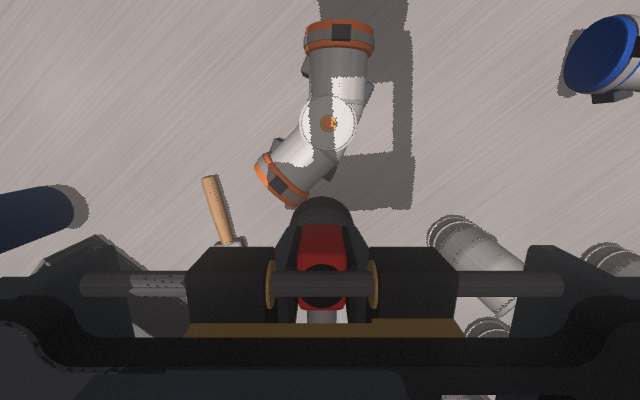

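The wrist picture shows the valve at (328,121) on the orange-plugged pipe, with the gauge held upright by its head at (322,280). Boss, stem and core fits agree on (463.5, -286.7), and the heights of 80, 94 and 110 match the given ones.

Emit:
move_arm(
  targets=[
    [[0, -14, 13, 0, 0, 0, 0], [0, -22, 19, 0, 0, 0, 0], [0, -14, 13, 0, 0, 0, 0], [0, -8, 6, 0, 0, 0, 0], [0, 0, 0, -15, 0, 0, 0], [0, 0, 0, -20, 0, 0, 0], [0, 0, 0, -10, 0, 0, 0], [0, 0, 0, 0, 0, 0, 0]],
  ],
)

```text
clock: 6.6
tool_pos: [463.5, -284.5, 168.0]
tool_rot: [[-0.772, 0.635, -0.004], [0.635, 0.772, 0.003], [0.005, -0.0, -1.0]]
ft_force: [-0.9, 0.5, -2.1]
grip_width: 26.1
finger_force: 30.0
```

Run:
```python
from h import *
C,p,D=look('scene','s3.png')
for t in('gauge_grip','gauge_mouth','orange_valve'):
    for r in manip.pinpoint('scene',t)[:1]: print(t,round(r['conf'],2),np.round(r['xy']),atz(C,r['xy'],{'gauge_grip':185,'gauge_mouth':120}.get(t,110)).round(1))
cv2.imwrite('pics/s3c.png',cv2.resize(p[20:160,180:340,::-1],None,fx=4,fy=4))
s=manip.read_state();print(s['clock'],s['tool_pos'],s['ft_force'])
```

```text
gauge_grip 0.74 [251.  87.] [ 463.6 -282.3  185. ]
gauge_mouth 0.75 [251. 103.] [ 464.5 -291.8  120. ]
orange_valve 0.62 [258. 105.] [ 452.3 -282.9  110. ]
6.8 [ 465.14359095 -285.89656703  170.73502771] [-0.25375818  0.476722   -1.97548231]
```

View pics/s3c.png

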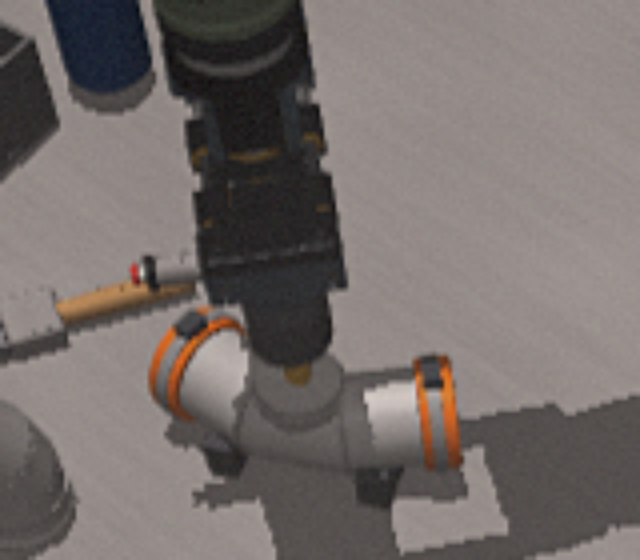

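The crop shows the bell directly above the brass stem at (298,372), with no contact yet. I'll press down gently.

Emit:
move_arm(
  targets=[
    [[0, -1, -1, -10, 0, 0, 0], [0, 0, 0, -8, 0, 0, 0], [0, 0, 0, -5, 0, 0, 0], [0, 0, 0, -3, 0, 0, 0], [0, 0, 0, -3, 0, 0, 0], [0, 0, 0, -3, 0, 0, 0], [0, 0, 0, 0, 0, 0, 0], [0, 0, 0, 0, 0, 0, 0]],
  ],
)

```text
clock: 7.6
tool_pos: [463.4, -286.5, 138.5]
tool_rot: [[-0.772, 0.636, -0.0], [0.636, 0.772, 0.0], [0.0, 0.0, -1.0]]
ft_force: [-1.8, 2.6, 4.2]
grip_width: 26.0
finger_force: 30.0
```

Emit:
move_arm(
  targets=[
    [[0, 0, 0, -3, 0, 0, 0], [0, 0, 0, -2, 0, 0, 0], [0, 0, 0, 0, 0, 0, 0], [0, 0, 0, 0, 0, 0, 0], [0, 0, 0, 0, 0, 0, 0], [0, 0, 0, 0, 0, 0, 0], [0, 0, 0, 0, 0, 0, 0], [0, 0, 0, 0, 0, 0, 0]],
  ],
)

```text
clock: 8.4
tool_pos: [463.4, -286.6, 133.1]
tool_rot: [[-0.772, 0.636, -0.0], [0.636, 0.772, 0.0], [0.0, 0.0, -1.0]]
ft_force: [-2.6, 2.8, 5.0]
grip_width: 26.1
finger_force: 30.0
```

Run:
```python
from h import *
C,p,D=look('scene','s4.png')
cv2.imwrite('pics/s4c.png',cv2.resize(p[20:160,180:340,::-1],None,fx=4,fy=4))
s=manip.read_state();print(s['clock'],s['tool_pos'],s['ft_force'],s['moment'])
```

```text
8.45 [ 463.46606836 -286.590483    133.14958449] [-3.70230095  1.21021068  5.26181205] [0.30701921 0.59295035 0.02345666]
```

View pics/s4c.png

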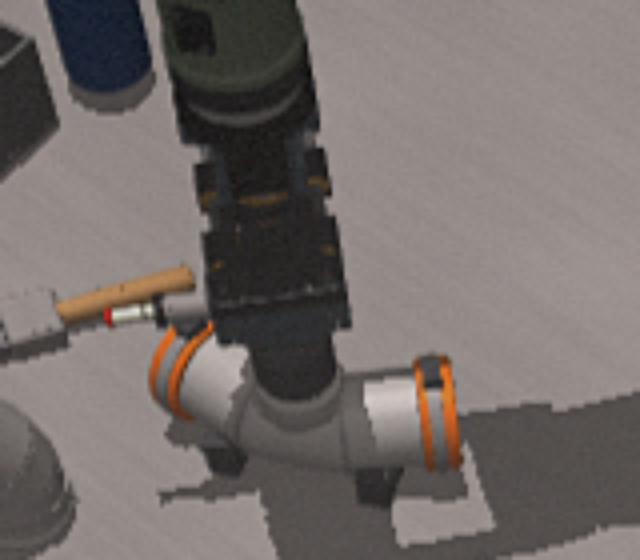

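The white rod stands well out of the barrel's end, at (130,313). The force has risen by 7 N and the rim is about 24 mm below the tip. I'll hold it there, then lift.

Emit:
move_arm(
  targets=[
    [[0, 0, 0, 0, 0, 0, 0], [0, 0, 0, 0, 0, 0, 0], [0, 0, 0, 0, 0, 0, 0], [0, 0, 0, 0, 0, 0, 0], [0, 0, 0, 0, 0, 0, 0], [0, 0, 0, 0, 0, 0, 0], [0, 0, 0, 0, 0, 0, 0], [0, 0, 0, 0, 0, 0, 0]],
  ],
)

```text
clock: 9.25
tool_pos: [463.5, -286.6, 133.1]
tool_rot: [[-0.772, 0.636, -0.0], [0.636, 0.772, 0.0], [0.0, 0.0, -1.0]]
ft_force: [-3.8, 1.9, 5.1]
grip_width: 25.9
finger_force: 30.0
```

Emit:
move_arm(
  targets=[
    [[0, 0, 0, 0, 0, 0, 0], [0, 0, 0, 0, 0, 0, 0], [0, 0, 0, 3, 0, 0, 0], [0, 0, 0, 7, 0, 0, 0], [0, 0, 0, 15, 0, 0, 0], [0, 0, 0, 20, 0, 0, 0], [0, 0, 0, 25, 0, 0, 0], [0, 0, 0, 12, 0, 0, 0]],
  ],
)

```text
clock: 10.05
tool_pos: [464.9, -287.4, 216.8]
tool_rot: [[-0.772, 0.636, 0.004], [0.636, 0.772, -0.002], [-0.004, 0.001, -1.0]]
ft_force: [0.3, -0.5, -1.7]
grip_width: 25.7
finger_force: 30.0
```

Emit:
move_arm(
  targets=[
    [[0, -1, 20, 0, 0, 0, 0.06], [0, -2, 35, 0, 0, 0, 0.06], [0, -2, 40, 0, 0, 0, 0.06], [0, -2, 40, 0, 0, 0, 0.06], [0, -2, 40, 0, 0, 0, 0.06], [0, -2, 40, 0, 0, 0, 0.06], [0, -2, 40, 0, 0, 0, 0.06], [0, -2, 40, 0, 0, 0, 0.06]],
  ],
)

```text
clock: 10.85
tool_pos: [448.4, 10.0, 214.6]
tool_rot: [[-0.979, 0.205, 0.001], [0.205, 0.979, 0.0], [-0.001, 0.0, -1.0]]
ft_force: [-0.2, 1.0, -1.4]
grip_width: 26.0
finger_force: 30.0
```

Emit:
move_arm(
  targets=[
    [[0, -2, 40, 0, 0, 0, 0.06], [0, -2, 40, 0, 0, 0, 0.06], [0, -2, 40, 0, 0, 0, 0.06], [0, -2, 40, 0, 0, 0, 0.06], [0, -2, 40, 0, 0, 0, 0.06], [0, -2, 40, 0, 0, 0, 0.06], [0, -2, 30, 0, 0, 0, 0.06], [0, -2, 14, 0, 0, 0, 0.06]],
  ],
)

```text
clock: 11.65
tool_pos: [432.4, 295.3, 214.2]
tool_rot: [[-0.962, -0.273, 0.0], [-0.273, 0.962, 0.001], [-0.0, 0.001, -1.0]]
ft_force: [0.5, -0.7, -2.3]
grip_width: 25.8
finger_force: 30.0
```

Run:
```python
from h import *
C,p,D=look('wrist','w5.png')
C2,p2,_=look('scene','s5.png')
for t in ('gauge_grip','gauge_mouth'):
    for r in manip.pinpoint('scene',t)[:1]: print(t,r['conf'],atz(C2,r['xy'],235 if 'grip' in t else 165).round(1))
s=manip.read_state();print(s['clock'],s['tool_pos'],s['tool_rot'],s['grip_width'],s['ft_force'],s['qpos'])
cv2.imwrite('pics/s5c.png',cv2.resize(p2[110:320,330:600,::-1],None,fx=2.8,fy=2.8))
```

```text
gauge_grip 0.61 [428.8 294.2 235. ]
11.85 [432.41738468 292.00365929 214.40911269] [[-9.63600518e-01 -2.67345809e-01 -5.10455310e-04]
 [-2.67345252e-01  9.63600334e-01 -9.54757538e-04]
 [ 7.47125334e-04 -7.83537054e-04 -9.99999414e-01]] 25.771144251936654 [-0.09125333 -0.84370679 -2.8015648 ] [ 5.72240092e-01  2.36115237e-01  1.68193774e+00 -5.59448801e-04
  1.22448588e+00 -1.26900341e+00]
```

View pics/s5c.png

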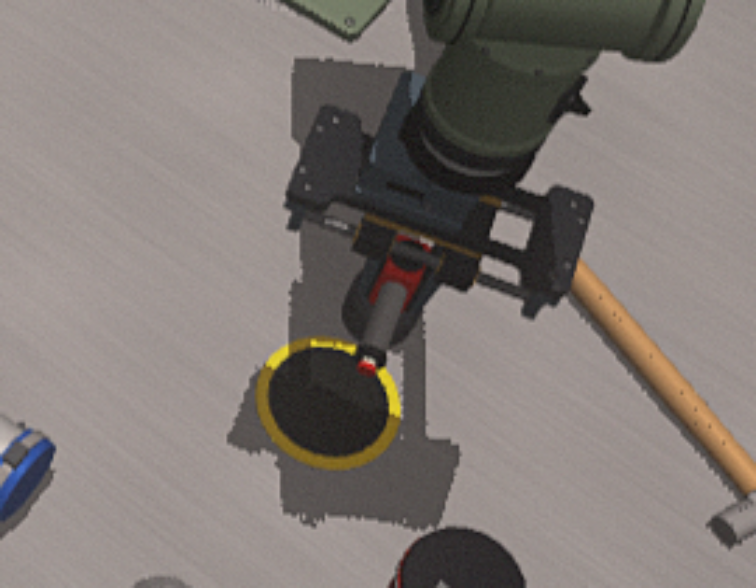

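The crop shows the gauge held upright with its rod sprung back in, tip at (368,365), above the mat centred at (330,405). Now I'll lower it.

Emit:
move_arm(
  targets=[
    [[0, 0, 1, -20, 0, 0, 0], [0, 0, 0, -40, 0, 0, 0], [0, 0, 0, -40, 0, 0, 0], [0, 0, 0, -30, 0, 0, 0], [0, 0, 0, -15, 0, 0, 0], [0, 0, 0, -8, 0, 0, 0], [0, 0, 0, -4, 0, 0, 0], [0, 0, 0, 0, 0, 0, 0]],
  ],
)

```text
clock: 12.65
tool_pos: [433.0, 293.1, 58.3]
tool_rot: [[-0.964, -0.267, 0.001], [-0.267, 0.964, 0.0], [-0.001, 0.0, -1.0]]
ft_force: [-0.8, -0.1, -1.6]
grip_width: 25.9
finger_force: 30.0
```

Emit:
move_arm(
  targets=[
    [[0, 0, 0, -2, 0, 0, 0], [0, 0, 0, -2, 0, 0, 0], [0, 0, 0, 0, 0, 0, 0], [0, 0, 0, 0, 0, 0, 0]],
  ],
)

```text
clock: 13.05
tool_pos: [432.6, 293.5, 54.3]
tool_rot: [[-0.963, -0.268, 0.0], [-0.268, 0.963, 0.0], [-0.001, 0.0, -1.0]]
ft_force: [0.6, -0.4, -1.7]
grip_width: 25.8
finger_force: 30.0
```

Emit:
move_arm(
  targets=[
    [[0, 0, 0, -2, 0, 0, 0], [0, 0, 0, -1, 0, 0, 0], [0, 0, 0, 0, 0, 0, 0], [0, 0, 0, 0, 0, 0, 0]],
  ],
)

```text
clock: 13.45
tool_pos: [432.5, 293.4, 50.9]
tool_rot: [[-0.963, -0.268, -0.0], [-0.268, 0.963, 0.0], [0.0, 0.0, -1.0]]
ft_force: [0.4, 0.0, -1.5]
grip_width: 25.7
finger_force: 30.0
```

Emit:
move_arm(
  targets=[
    [[0, 0, 0, -1, 0, 0, 0], [0, 0, 0, 0, 0, 0, 0], [0, 0, 0, 0, 0, 0, 0]],
  ],
)

```text
clock: 13.75
tool_pos: [432.6, 293.5, 50.9]
tool_rot: [[-0.963, -0.268, 0.0], [-0.268, 0.963, 0.0], [-0.0, 0.0, -1.0]]
ft_force: [-1.8, -1.3, 5.9]
grip_width: 25.8
finger_force: 30.0
```

Contact. Now I'll open the fingers and retreat straight up.

Emit:
move_arm(
  targets=[
    [[0.3, 0, 0, 0, 0, 0, 0], [0.5, 0, 0, 0, 0, 0, 0], [0.8, 0, 0, 0, 0, 0, 0], [0.8, 0, 0, 0, 0, 0, 0], [0.8, 0, 0, 0, 0, 0, 0], [0.8, 0, 0, 0, 0, 0, 0], [0.8, 0, 0, 0, 0, 0, 0], [0.8, 0, 0, 0, 0, 0, 0]],
  ],
)

```text
clock: 14.55
tool_pos: [432.5, 293.4, 50.0]
tool_rot: [[-0.963, -0.268, -0.0], [-0.268, 0.963, 0.0], [0.0, 0.0, -1.0]]
ft_force: [0.5, -0.7, -0.8]
grip_width: 72.5
finger_force: 0.0
```

Emit:
move_arm(
  targets=[
    [[0.8, 0, 0, 10, 0, 0, 0], [0.8, 0, 0, 20, 0, 0, 0], [0.8, 0, 0, 40, 0, 0, 0], [0.8, 0, 0, 40, 0, 0, 0], [0.8, 0, 0, 40, 0, 0, 0], [0.8, 0, 0, 20, 0, 0, 0], [0.8, 0, 0, 0, 0, 0, 0], [0.8, 0, 0, 0, 0, 0, 0]],
  ],
)

```text
clock: 15.35
tool_pos: [432.2, 293.2, 220.0]
tool_rot: [[-0.963, -0.268, 0.0], [-0.268, 0.963, 0.0], [-0.0, 0.0, -1.0]]
ft_force: [-0.5, 0.6, -0.4]
grip_width: 73.0
finger_force: 0.0
```

Run:
```python
from h import *
C,p,D=look('wrist','w6.png')
for t,z in(('gauge_grip',69),('gauge_mouth',4),('mat',0)):
    for r in manip.pinpoint('wrist',t)[:1]: print(t,round(r['conf'],2),atz(C,r['xy'],z).round(1),atd(C,r['xy'],D).round(1))
cv2.imwrite('pics/w6c.png',p[80:320,160:480,::-1])
print(manip.read_state()['clock'])
```

```text
gauge_grip 0.65 [430.6 294.1  69. ] [424.5 292.3  96. ]
gauge_mouth 0.82 [432.7 294.9   4. ] [416.7 290.   86.8]
mat 0.74 [430.3 293.7   0. ] [416.5 289.6  74.4]
15.55
```

View pics/w6c.png

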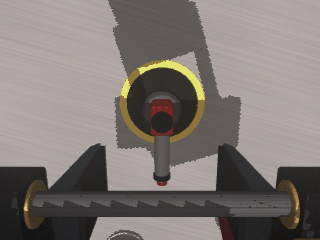

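The gauge stands upright at the mat's centre, at (162,115) in the crop, with its rod in and the gripper clear of it.

```bash
python3 -c "
from bench import manip
print(manip.finish_job())"
```

```text
the job is handed in; nothing more can be done
None
```

The gauge was pressed about 24 mm down over the orange pipe's valve (7 N, rod well out) and held over a second, then stood upright at the mat's centre and released; the blue valve was never approached, and the job was handed in at about 15.6 s, with no verdict returned.

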